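# Jog the paint mixer with its bayonet lid

## Robot

A 6-joint arm with a two-finger parallel gripper is mounted at the origin on a cart in front of the work surface, level with it; the furniture and walls round the work are solid. World frame = base frame: x ahead of the robot, y to its left, z up, the work surface at z = 0. Lengths are in m, angles in degrees, forces in N, time in s.
With the tool pointing down it reaches from about 0.35 to 0.875 m from the base axis. Payload 4.2 kg.
Tool frame: the origin (TCP) lies midway between the tips of the shut fingers; the grasp point (between the pads) lies 19 mm behind it; z points along the fingers, y is the line along which they close (so a half turn about z gives the same grasp; the last joint's range is limited). The gripper opens to 87 mm and grips with 3 to 60 N. Pads are 19 mm wide; open, the fingers measure 117 mm over their backs; the gripper's body (75 mm by 190 mm) begins 51 mm behind the grasp point.
Start: joints at [79.504, 22.042, 0.453, 0, -68.411, -14.817], TCP at [0.267, 0.565, 0.223] pointing down, gripper open.
Joint ranges: [-179.83, 179.83], [-69.29, 118.12], [-61.27, 80.66], [-181.25, 117.63], [-171.15, -9.14], [-177.46, 177.46]. Speed limits (degrees/s): [159.86, 159.86, 180, 180, 180, 180].

## Interface

Orientations are given as a 3x3 rotation matrix whose columns are the frame's x, y, z axes.
In Python, from station import sense, capture, finish_job, silhouettes, landmark_of gives the robot as it stands.
- The arm moves only by the tool step_arm, never from a script. Its arguments are lists of equal length, an entry for each row: "linear": the shift along the tool's x, y, z in mm, a list of three; "delta_rot": the turn, a rotation vector about the tool's x, y, z in rad, a list of three; "grip": the finger opening in mm, from 0 to 87. A call has 1 to 10 rows; each row shifts and turns the commanded pose from where the row before left it, along the tool's axes as they then stand; what a row does not reach is not made up. A row lasts 1/8 s, in which the tool goes at most 62.5 mm and 10.7 degrees, less where a joint would pass 70% of its speed; a pose out of reach is approached as far as the arm can. A call with a gripper value outside its range is refused whole. The fingers move at their own pace and stop on an object; the grip force is fixed at half the most. Time passes only in rows, so rows that do not move let the fingers close. It gives the time, the measured TCP pose, the force, the opening and the grip force at its end, in the units of the state.
- sense(): the state, without advancing time (a new reading comes with each control period).
- capture(name): name is "scene" or "top"; returns a dict with "img" (480x640x3 uint8, red, green, blue), "fx", "fy", "cx", "cy" (pixels), "k1" (the pictures are not rectified: a ray, as slopes to the right and down, at radius r is drawn at 1 + k1 r^2 times it, then the intrinsics apply), "world_to_cam" (4x4, takes a point from world to camera coordinates). Camera axes: x right, y up, looking along -z (the intrinsics and any distortion apply to the point x, -y, -z); pixel columns grow to the right and rows downward; lengths in m; the calibration is good to about 2 mm. A picture is of the moment at which its call begins. There is no depth.
- finish_job(): hands the job in; it is judged then, once.
Trained networks look in the newest picture that a camera, given by its name, has taken for a name from the list of things; names that differ only in an ending like _2 or _b are one class to them, and where a whole thing is asked for, a point or a joint stands for the part that bears it (a point fixed in the world has none). Each returns a list of dicts, best first, with "score" (0 to 1); they miss things now and then, are a little off and sometimes report something else, mostly with a low value. They report only what shows in the picture. A call takes as long as a camera call.
- silhouettes(camera, label): "mask" (480x640 bool, what is visible of it) and "point" ([column, row] in pixels, amid what is visible of it).
- landmark_of(camera, label): "point" ([column, row] in pixels: a listed point, or the origin of a listed thing).
The state is a dict: "time_s": time; "joints": joint angles; "joint_velocities": joint speeds; "effort": joint torques, N m; "tcp_pos": TCP position; "ee_rot": TCP orientation; "wrist_force": force on the tool from outside, world axes, zero at the start; "moment": the same for the moment, N m; "gripper_width": opening from 0.0 (shut) to 1.0 (fully open); "gripper_force": force on a finger pad.
Only numpy, scipy, OpenCV 4.12 (cv2) and the standard library are available. Lean on these libraries where they do the work, as an engineer would, in place of code of your own. Each camera call takes 0.05 s, during which the arm holds its last target. There are 200 camera calls.

## Task

Slide the holder's orange jaw back to free the mixer lid, lift the lid out by its handle, and put it fully down into the paint mixer's socket with its two lugs through the notches (handle stripe at the white marks). Then twist it clockwise, seen from above, to the yellow jog mark, about half-way to the red lock mark, without ever going on to the lock, and finish while still holding it there against its spring. Leave the paint pots and the hand tools alone.

Things in the scene. Friction and masses are not known exactly. Their poses are not given: they have to be found in the camera images.
- mixer_lid: Bayonet lid, 90 g, same after a half turn about z. Origin: centre of the plug's underside. Aluminium plug 36 mm dia, z 0-18 mm, foot chamfered 3; black disc 60 dia, z 18-24; black bar handle along x, 50 long, 14 wide, z 24-52, white stripe on top; lugs at +x and -x reach 25 from the axis, 9 wide, z 3-8. Starts in the holder, x along the holder's x within 2 deg
- holder: Fixed grey lid holder, base x -85 to +41, y +-35, 6 mm high. Origin: underside, below the lid's axis. Rest blocks (y +-20 to +-33, x +-17) carry the lid's disc, its underside 28 mm up (lid origin 10 mm up). Wall at x 32-39, 36 high. On the -x side the orange slide jaw: its lip, 36-41 mm up, covers the lid's edge by 4 mm so that it cannot be lifted
- jaw_tab (a point): Top centre of the orange jaw's upright tab, 76 mm above the holder's origin, 53.5 mm from it along -x when shut. The tab is 28 mm wide along y, 14 thick along x, 40 tall; the jaw below is also 28 wide, down to 7 mm above the holder's underside, low rails (12 mm) beside it. Grip across y from above. Axes as the holder's
- holder_jaw (a joint): How far the orange jaw is slid back along the holder's -x, m: 0 shut, 0.022 fully back. Friction 2.5 N; stays where left. The lid is free from about 0.006; 0.013 counts as slid back
- mixer: Fixed round blue paint mixer on the mat, 104 mm diameter (92 mm at the collar), 60 mm high; origin at the centre of its underside, x along the line of its two socket notches
- socket (a point): Centre of the mixer's socket mouth, 60 mm above its origin, level with the collar's top. x along the two notches (white marks): the lid's x must lie along it, either way round, to go in. Hole 39 mm dia; notches 13 wide, to 28 from the axis; ring 8 thick. Fully in, the disc rests on the collar, the lid's origin 18 mm below this point, and the lugs can turn under the ring
- jog_mark (a point): Same point as socket, but x points to the yellow jog marks, 0.58 rad (33 deg) clockwise from above from socket's x. Hold the lid's x along this x, either way round. Red lock marks: 1.165 rad
- mixer_ring (a joint): Turn of the sprung ring in the mixer that the lugs push, clockwise from above, rad: 0 at rest, 1.10 end stop (lock, red mark). The lid turns 0.065 freely before it meets the ring, so about 0.515 at the jog mark. A spring turns ring and lid back if let go (about 0.09 N m at the jog mark)
- red_pot: Small paint pot with red lid, 33 x 34 x 34 mm, origin at its foot; bystander
- green_pot: Small paint pot with green lid, 32 x 35 x 34 mm, origin at its foot; bystander
- yellow_driver: Yellow screwdriver, 114 x 13 x 15 mm, lying flat; bystander
- flat_pliers: Red-handled flat pliers, 148 x 45 x 12 mm, lying flat; bystander
- side_cutter: Blue-handled side cutter, 124 x 45 x 12 mm, lying flat; bystander

How it is judged (in metres and radians):
On the way, in this order (a step that is already met when the one before it is completed fails the run):
1. The orange jaw is slid back by at least 13 mm while the lid still sits in the holder (value of joint holder_jaw above 0.013 m and z of mixer_lid in the frame of holder below 0.02 m and horizontal distance between mixer_lid and holder below 0.015 m), for 0.1 s.
2. The lid is lifted clear of the holder in the gripper (z of mixer_lid in the frame of holder above 0.04 m and contact force between the fingers and mixer_lid above 0.5 N), for 0.1 s.
3. The lid is fully down in the socket at the white marks, not yet twisted (horizontal distance between mixer_lid and socket below 0.004 m and z of mixer_lid in the frame of socket below -0.0155 m and value of joint mixer_ring below 0.12 rad), for 0.1 s.
At the end, for the whole second after the job is handed in: The gripper still holds the lid (more than 1 N), fully down in the socket (disc within 3 mm of the collar, within 4 mm of the axis, upright within 0.1 rad), turned to the jog mark within 0.16 rad, the drive ring at 0.34 to 0.70 rad against its spring (horizontal distance between mixer_lid and socket below 0.004 m and z of mixer_lid in the frame of socket below -0.015 m and angle between mixer_lid's own z axis and vertical below 0.1 rad and angle between the x axis of mixer_lid and the x axis of jog_mark, either way round below 0.16 rad and value of joint mixer_ring between 0.34 and 0.7 rad and contact force between the fingers and mixer_lid above 1 N); the arm keeps its last pose, push and grip.
It fails at once if The lid is twisted on to the lock (drive ring past 1.0 rad) (value of joint mixer_ring above 1 rad).
It fails at once if A paint pot or hand tool is pushed more than 30 mm away (distance of any of red_pot, green_pot, yellow_driver, flat_pliers, side_cutter from where it was at the start of the episode above 0.03 m).
It also fails if it takes over 48 s, if anything falls off the work surface, if the arm or the gripper's body presses on something with over 40 N, if the wrist force passes 120 N, or if a joint passes its speed limit or range.

## Working session

There is one attempt and no reset: what is moved stays moved. The work goes in short steps, Python scripts to look and compute and a tool call to move; the robot and the scene stay as the last step left them, time stands still between calls to the robot, and variables do not carry over. Pictures are saved under pics/ and viewed, at most 10 in all, crops included, and the job is handed in when it is done.

Besides the shell and the picture viewer there is one more tool, called after "Request:" by a JSON object that holds its "op" and its "data". step_arm: Moves the arm, as the interface text tells. Its arguments: {"type":"object","properties":{"linear":{"type":"array"},"delta_rot":{"type":"array"},"grip":{"type":"array"}},"required":["linear","delta_rot","grip"]}

```bash
ls; mkdir -p pics; cat > h.py <<'E'
import numpy as np, cv2
from station import *
def ray(c,px):
    u=np.array([(px[0]-c["cx"])/c["fx"],(px[1]-c["cy"])/c["fy"]]);v=u.copy()
    for _ in range(20): v=u/(1+c["k1"]*(v@v))
    M=np.array(c["world_to_cam"]);R=M[:3,:3];o=-R.T@M[:3,3]
    return o,R.T@np.array([v[0],-v[1],-1])
def atz(c,px,z):
    o,d=ray(c,px);return o+d*(z-o[2])/d[2]
def proj(c,p):
    M=np.array(c["world_to_cam"]);q=M[:3,:3]@np.array(p)+M[:3,3]
    v=np.array([q[0],-q[1]])/-q[2];v=v*(1+c["k1"]*(v@v))
    return v*[c["fx"],c["fy"]]+[c["cx"],c["cy"]]
def tri(c1,p1,c2,p2):
    o1,d1=ray(c1,p1);o2,d2=ray(c2,p2);d1/=np.linalg.norm(d1);d2/=np.linalg.norm(d2)
    s=np.linalg.lstsq(np.stack([d1,-d2],1),o2-o1,rcond=None)[0]
    a=o1+s[0]*d1;b=o2+s[1]*d2;return (a+b)/2,np.linalg.norm(a-b)
E
python3 - <<'E'
from h import *
np.set_printoptions(precision=4,suppress=True)
cs={}
for n in("scene","top"):
    c=capture(n);cs[n]=c;cv2.imwrite(f"pics/{n}0.png",c["img"][:,:,::-1])
    M=np.array(c["world_to_cam"]);print(n,c["fx"],-M[:3,:3].T@M[:3,3])
H=dict(mixer_lid=.01,holder=0,jaw_tab=.076,mixer=0,socket=.06,jog_mark=.06,red_pot=0,green_pot=0)
for l,z in H.items():
    P={}
    for n in cs:
        r=landmark_of(n,l)
        for x in r[:2]:print(l,n,x["score"],np.array(x["point"]),atz(cs[n],x["point"],z))
        if r:P[n]=r[0]["point"]
    if len(P)==2:print("  tri",*tri(cs["scene"],P["scene"],cs["top"],P["top"]))
print(sense())
E
```

```text
pics
scene 521.6257104376458 [ 0.0302 -0.8596  0.4879]
top 593.0560806457596 [0.1209 0.0342 0.978 ]
mixer_lid scene 0.7 [266.7 298.7] [ 0.445  -0.1269  0.01  ]
mixer_lid top 0.77 [353.8 345.9] [ 0.4266 -0.1381  0.01  ]
  tri [ 0.431  -0.1392  0.017 ] 0.013329754060456469
holder scene 0.84 [266.6 305.7] [ 0.44   -0.1336  0.    ]
holder top 0.86 [351.5 347.7] [ 0.4281 -0.1349  0.    ]
  tri [ 0.4329 -0.1365  0.0012] 0.010349802563350618
jaw_tab scene 0.91 [241.5 264.1] [ 0.4173 -0.0919  0.076 ]
jaw_tab top 0.93 [326.2 342.4] [ 0.4267 -0.0872  0.076 ]
jaw_tab top 0.21 [447.1 251.7] [ 0.5078 -0.3419  0.076 ]
  tri [ 0.4238 -0.0864  0.0737] 0.007163381134004399
mixer scene 0.68 [318.6 261.7] [ 0.6257 -0.0438  0.    ]
mixer top 0.97 [279.  272.8] [ 0.6092 -0.0638  0.    ]
  tri [ 0.6072 -0.064   0.0112] 0.00688549689345398
socket scene 0.56 [319.4 238.6] [ 0.6195 -0.0566  0.06  ]
socket top 0.56 [275.4 257.5] [ 0.61   -0.0615  0.06  ]
  tri [ 0.612  -0.0624  0.0622] 0.006062047393390035
jog_mark scene 0.87 [318.  238.9] [ 0.6163 -0.0561  0.06  ]
jog_mark top 0.93 [275.6 259.4] [ 0.6062 -0.
[... 327 characters left out ...]
.0598 0.    ]
green_pot top 0.37 [278.2 258.8] [ 0.6375 -0.0717  0.    ]
  tri [ 0.695   0.0594 -0.0044] 0.0028839476120167255
{'time_s': 0.9, 'joints': array([ 79.5048,  22.0409,   0.4534,  -0.0004, -68.4096, -14.8181]), 'joint_velocities': array([ 0.0221, -0.0313, -0.0644, -0.0901, -0.0744,  0.0052]), 'effort': array([  0.0002, -39.0454,  18.7625,   4.2242,   0.0155,  -0.    ]), 'tcp_pos': array([0.2672, 0.565 , 0.2226]), 'ee_rot': array([[ 0.904 , -0.4276,  0.    ],
       [-0.4276, -0.904 ,  0.0001],
       [-0.    , -0.    , -1.    ]]), 'wrist_force': array([ 0.2658, -0.1005,  0.5874]), 'moment': array([0.0087, 0.0101, 0.011 ]), 'gripper_force': 0.0, 'gripper_width': 0.9967048768834185}
```

```bash
python3 - <<'E'
import cv2
t=cv2.imread("pics/top0.png");s=cv2.imread("pics/scene0.png")
a=cv2.resize(t[220:400,180:420],(800,600),interpolation=cv2.INTER_CUBIC)
b=cv2.resize(s[200:350,200:400],(800,600),interpolation=cv2.INTER_CUBIC)
cv2.imwrite("pics/a.png",a);cv2.imwrite("pics/b.png",b)
E
```

```text
(no output)
```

View pics/a.png

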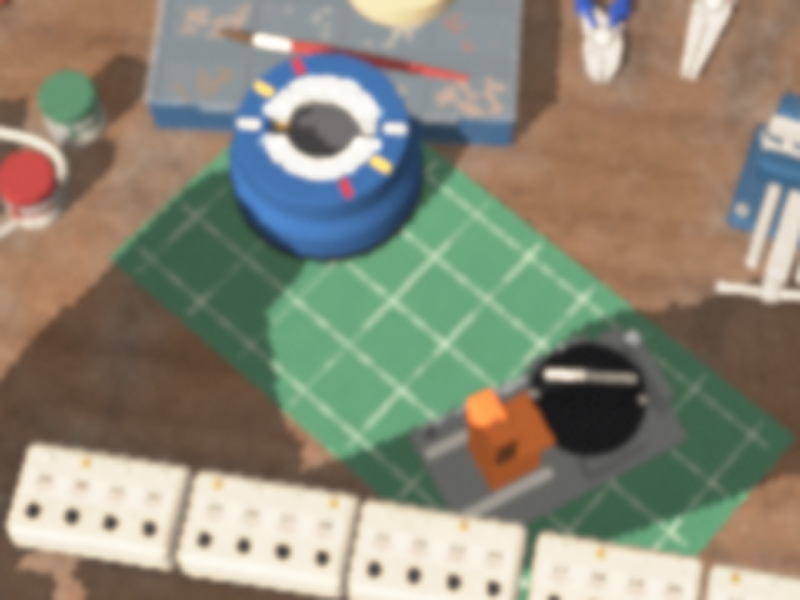

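View pics/b.png

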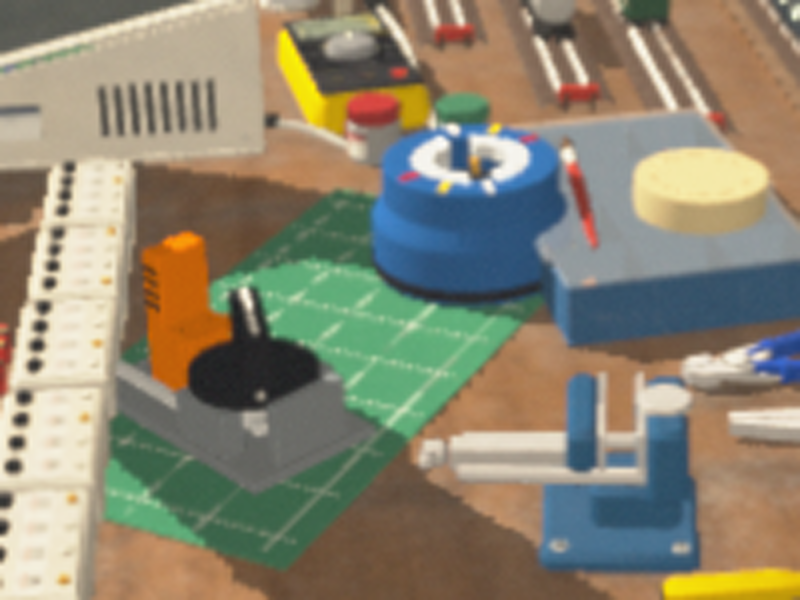

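View pics/top0.png

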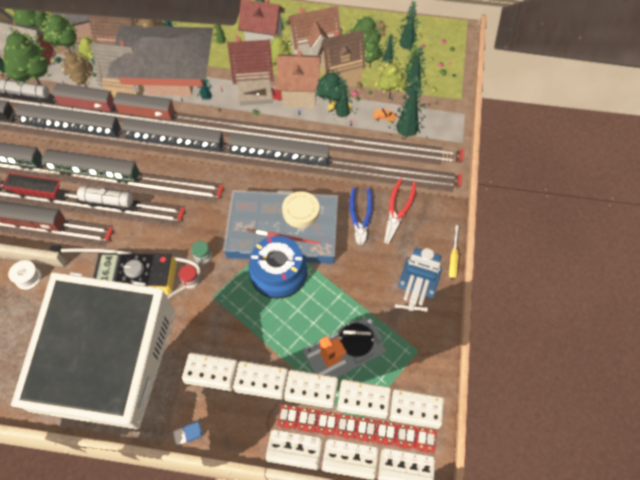

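```bash
python3 - <<'E'
from h import *
np.set_printoptions(precision=4,suppress=True)
c=capture("top");s=capture("scene")
f=lambda x,y:(180+x/3.3333,220+y/3.3333)
g=lambda x,y:(200+x/4,200+y/4)
for n,p,z in [("stripeL",f(545,374),.062),("stripeR",f(637,380),.062),("tab",f(487,408),.076),("discL",f(532,395),.034),("discR",f(648,395),.034),("discB",f(590,452),.034),("baseTL",f(415,435),.006),("baseTR",f(620,330),.006),("baseBR",f(686,435),.006),("whL",f(249,124),.06),("whR",f(395,129),.06),("yeL",f(264,89),.06),("yeR",f(381,165),.06),("redL",f(299,66),.06),("redR",f(346,188),.06),("collL",f(231,130),.06),("collR",f(411,130),.06),("collT",f(321,56),.06)]:
    print(n,atz(c,p,z))
print()
for n,p,z in [("stripeA",g(238,292),.062),("stripeB",g(258,335),.062),("tab",g(180,240),.076),("discL",g(188,378),.034),("discR",g(320,366),.034),("wh1",g(453,130),.06),("wh2",g(488,186),.06),("ye1",g(493,130),.06),("ye2",g(443,187),.06),("red1",g(408,177),.06),("red2",g(530,140),.06),("collL",g(383,160),.06),("collR",g(559,165),.06)]:
    print(n,atz(s,p,z))
r=silhouettes("top","mixer_lid");print(r[0]["score"],r[0]["point"],r[0]["mask"].sum())
E
```

```text
stripeL [ 0.4379 -0.1219  0.062 ]
stripeR [ 0.4191 -0.163   0.062 ]
tab [ 0.4267 -0.0871  0.076 ]
discL [ 0.4394 -0.1164  0.034 ]
discR [ 0.4189 -0.1711  0.034 ]
discB [ 0.4015 -0.1325  0.034 ]
baseTL [ 0.4499 -0.0568  0.006 ]
baseTR [ 0.4662 -0.1775  0.006 ]
baseBR [ 0.401 -0.187  0.006]
whL [ 0.6233 -0.0277  0.06  ]
whR [ 0.5935 -0.0986  0.06  ]
yeL [ 0.6406 -0.0415  0.06  ]
yeR [ 0.576  -0.0847  0.06  ]
redL [ 0.6475 -0.0633  0.06  ]
redR [ 0.5698 -0.0633  0.06  ]
collL [ 0.6232 -0.0178  0.06  ]
collR [ 0.59   -0.1063  0.06  ]
collT [ 0.6493 -0.0762  0.06  ]

stripeA [ 0.4384 -0.1187  0.062 ]
stripeB [ 0.4241 -0.1597  0.062 ]
tab [ 0.4309 -0.0807  0.076 ]
discL [ 0.4041 -0.1292  0.034 ]
discR [ 0.4567 -0.1562  0.034 ]
wh1 [ 0.629  -0.0219  0.06  ]
wh2 [ 0.5996 -0.0921  0.06  ]
ye1 [ 0.6456 -0.0353  0.06  ]
ye2 [ 0.5812 -0.079   0.06  ]
red1 [ 0.5746 -0.0577  0.06  ]
red2 [ 0.6525 -0.0585  0.06  ]
collL [ 0.5769 -0.0318  0.06  ]
collR [ 0.6438 -0.0938  0.06  ]
0.71 [355.6, 341.2] 964
```

```bash
python3 - <<'E'
from h import *
c=capture("top");s=capture("scene")
out=[]
for cam,off,(x0,y0,w,h) in[(c,(0,0),(300,305,100,75)),(s,(.0055,.0058),(225,255,80,60))]:
    k=4*100//w if w==100 else 5
    im=cv2.resize(np.ascontiguousarray(cam["img"][y0:y0+h,x0:x0+w,::-1]),(w*k,h*k),interpolation=cv2.INTER_CUBIC)
    im2=im.copy()
    a=np.array([.4285+off[0],-.1425+off[1]]);ex=np.array([.13,-.99]);ey=np.array([.99,.13])
    P=lambda x,y,z:tuple(int(v) for v in (proj(cam,[*(a+ex*x+ey*y),z])+.5-[x0,y0])*k)
    def poly(L,col):
        cv2.polylines(im2,[np.array([P(*q) for q in L])],True,col,1)
    poly([(-.085,-.035,.006),(.041,-.035,.006),(.041,.035,.006),(-.085,.035,.006)],(0,0,255))
    poly([(-.025,-.007,.062),(.025,-.007,.062),(.025,.007,.062),(-.025,.007,.062)],(255,0,255))
    poly([(-.0605,-.014,.076),(-.0465,-.014,.076),(-.0465,.014,.076),(-.0605,.014,.076)],(255,255,0))
    poly([(.03*np.cos(t),.03*np.sin(t),.034) for t in np.arange(0,6.28,.2)],(0,255,0))
    out.append(np.vstack([im,im2]))
cv2.imwrite("pics/c.png",np.hstack(out));print(np.hstack(out).shape)
E
```

```text
(600, 800, 3)
```

View pics/c.png

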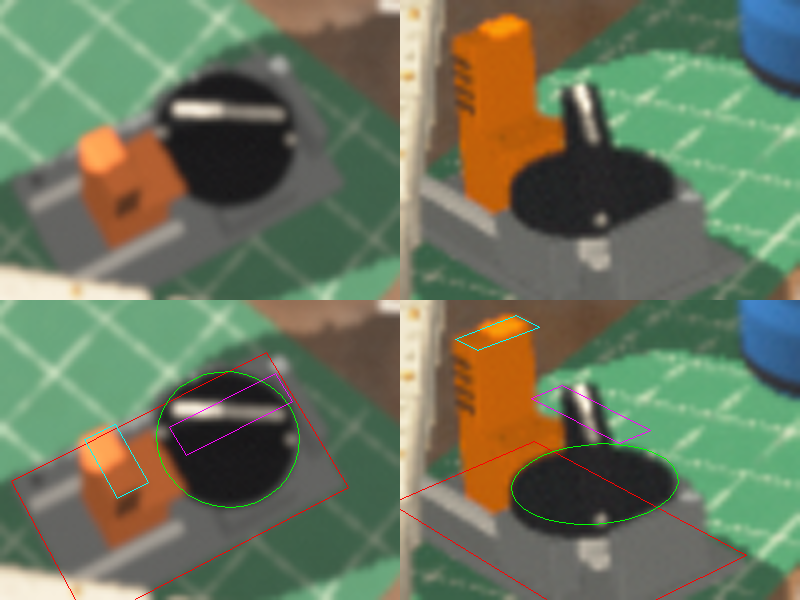

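Request:
{"op": "step_arm", "data": {"linear": [[32.5,40,-8],[32.5,40,-8],[32.5,40,-8],[32.5,40,-8],[32.5,40,-8],[32.5,40,-8],[32.5,40,-8],[32.5,40,-4],[32.5,40,0],[32.5,40,0]], "delta_rot": [[0,0,0],[0,0,0],[0,0,0],[0,0,0],[0,0,0],[0,0,0],[0,0,0],[0,0,0],[0,0,0],[0,0,0]], "grip": [87,87,87,87,87,87,87,87,87,87]}}

```text
time_s: 2.4
tcp_pos: [0.3901, 0.0629, 0.2831]
ee_rot: [[0.904, -0.427, 0.001], [-0.427, -0.904, 0.001], [0.001, -0.001, -1.0]]
wrist_force: [1.7, 0.8, -0.3]
gripper_width: 0.999
gripper_force: 0.0
```

Request:
{"op": "step_arm", "data": {"linear": [[32.5,40,0],[32.5,40,0],[32.5,40,10],[0,0,35],[0,0,35],[0,0,35],[0,0,15],[0,0,0],[0,0,0],[0,0,0]], "delta_rot": [[0,0,0],[0,0,0],[0,0,0],[0,0,0.174],[0,0,0.174],[0,0,0.174],[0,0,0.174],[0,0,0.174],[0,0,0.174],[0,0,0]], "grip": [87,87,87,87,87,87,87,87,87,87]}}

```text
time_s: 3.65
tcp_pos: [0.4269, -0.0857, 0.1527]
ee_rot: [[0.087, -0.996, 0.0], [-0.996, -0.087, 0.0], [0.0, -0.0, -1.0]]
wrist_force: [-0.2, -0.3, -0.2]
gripper_width: 0.999
gripper_force: 0.0
```

```bash
python3 - <<'E'
from h import *
np.set_printoptions(precision=4,suppress=True)
S=sense();print(S["time_s"],S["tcp_pos"],S["ee_rot"],S["joints"],S["wrist_force"])
out=[]
for n in("top","scene"):
    c=capture(n);p=proj(c,S["tcp_pos"]);print(n,p)
    fl=[proj(c,S["tcp_pos"]+S["ee_rot"][:,1]*k) for k in(-.0435,.0435)]
    x0,y0=(int(v) for v in p-[50,75]);im=cv2.resize(np.ascontiguousarray(c["img"][y0:y0+150,x0:x0+100,::-1]),(400,600),interpolation=cv2.INTER_CUBIC)
    for q in fl+[p]:cv2.circle(im,tuple(int(v) for v in (q+.5-[x0,y0])*4),3,(255,0,255),1)
    out.append(im)
cv2.imwrite("pics/d.png",np.hstack(out))
E
```

```text
3.65 [ 0.4269 -0.0857  0.1527] [[ 0.0869 -0.9962  0.0003]
 [-0.9962 -0.0869  0.    ]
 [ 0.     -0.0003 -1.    ]] [ 10.1772   7.5233 -30.7911   0.003  -51.6679  -5.1918] [-0.1668 -0.2945 -0.247 ]
top [325.5071 324.6943]
scene [241.2685 222.5663]
```

View pics/d.png

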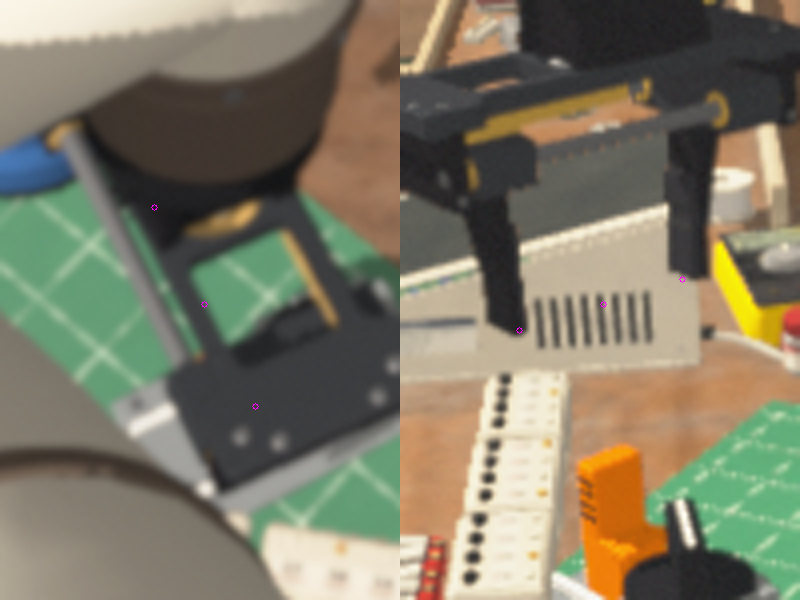

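Request:
{"op": "step_arm", "data": {"linear": [[-1,-2,0],[0,0,30],[0,0,30],[0,0,25],[0,0,20],[0,0,0],[0,0,0],[0,0,0],[0,0,0]], "delta_rot": [[0,0,0],[0,0,0],[0,0,0],[0,0,0],[0,0,0],[0,0,0],[0,0,0],[0,0,0],[0,0,0]], "grip": [50,50,50,50,50,20,20,20,20]}}

```text
time_s: 4.88
tcp_pos: [0.4232, -0.0853, 0.0475]
ee_rot: [[0.084, -0.996, -0.011], [-0.996, -0.084, -0.001], [0.0, 0.011, -1.0]]
wrist_force: [-9.3, -0.1, 6.0]
gripper_width: 0.322
gripper_force: 30.0
```

Request:
{"op": "step_arm", "data": {"linear": [[0,5,0],[-5,0,0],[-5,0,0],[-5,0,0],[-5,0,0],[0,0,0],[0,0,0]], "delta_rot": [[0,0,0],[0,0,0],[0,0,0],[0,0,0],[0,0,0],[0,0,0],[0,0,0]], "grip": [20,20,20,20,20,20,20]}}

```text
time_s: 5.75
tcp_pos: [0.4205, -0.0649, 0.0476]
ee_rot: [[0.085, -0.996, -0.003], [-0.996, -0.085, -0.0], [0.0, 0.003, -1.0]]
wrist_force: [-5.0, -1.4, 3.5]
gripper_width: 0.318
gripper_force: 30.0
```

```bash
python3 - <<'E'
from h import *
np.set_printoptions(precision=4,suppress=True)
S=sense();print(S["tcp_pos"],S["ee_rot"],S["wrist_force"],S["moment"])
c=capture("scene")
r=landmark_of("scene","jaw_tab");print(r[:1],[atz(c,x["point"],.076) for x in r[:1]])
E
```

```text
[ 0.4205 -0.0649  0.0476] [[ 0.0849 -0.9964 -0.0033]
 [-0.9964 -0.0849 -0.0004]
 [ 0.0001  0.0033 -1.    ]] [-5.0479 -1.3536  3.5415] [-0.1371  1.8991  0.1009]
[{'point': [234.4, 260.9], 'score': 0.9}] [array([ 0.4135, -0.0718,  0.076 ])]
```

Request:
{"op": "step_arm", "data": {"linear": [[0,0,0],[0,0,0],[0,0,-25],[0,0,-30],[0,0,-30],[40,2,0],[40,2,0],[0,0,0],[0,0,0]], "delta_rot": [[0,0,0],[0,0,0],[0,0,0],[0,0,0],[0,0,0],[0,0,0.163],[0,0,0.163],[0,0,0.163],[0,0,0]], "grip": [50,50,50,50,50,50,50,50,50]}}

```text
time_s: 6.98
tcp_pos: [0.4199, -0.145, 0.1332]
ee_rot: [[-0.392, -0.92, 0.004], [-0.92, 0.392, 0.0], [-0.001, -0.003, -1.0]]
wrist_force: [0.5, 0.5, 0.2]
gripper_width: 0.574
gripper_force: 0.0
```

```bash
python3 - <<'E'
from h import *
np.set_printoptions(precision=4,suppress=True)
S=sense();t=S["tcp_pos"];R=S["ee_rot"];w=S["gripper_width"]*.087
print(t,R[:,:2].T,w,S["wrist_force"])
c=capture("scene");p=proj(c,t-[0,0,.04])
x0,y0=(int(v) for v in p-[50,42]);k=8
im=cv2.resize(np.ascontiguousarray(c["img"][y0:y0+75,x0:x0+100,::-1]),(800,600),interpolation=cv2.INTER_CUBIC)
def L(P,col):cv2.polylines(im,[np.array([(proj(c,q)+.5-[x0,y0])*k for q in P]).astype(int)],True,col,1)
for s in(-1,1):L([t+R[:,1]*s*w/2+R[:,0]*a for a in(-.0095,.0095)],(255,0,255))
# predicted handle top if centred under tool
z=np.array([0,0,.062-t[2]]);L([t+z+R[:,0]*a*.025+R[:,1]*b*.007 for a,b in((-1,-1),(1,-1),(1,1),(-1,1))],(0,255,255))
L([[t[0]+.03*np.cos(q),t[1]+.03*np.sin(q),.034] for q in np.arange(0,6.28,.2)],(0,255,0))
cv2.imwrite("pics/e.png",im)
E
```

```text
[ 0.4199 -0.145   0.1332] [[-0.392  -0.92   -0.0015]
 [-0.92    0.392  -0.0034]] 0.0499097360147386 [0.515  0.5044 0.2054]
```

View pics/e.png

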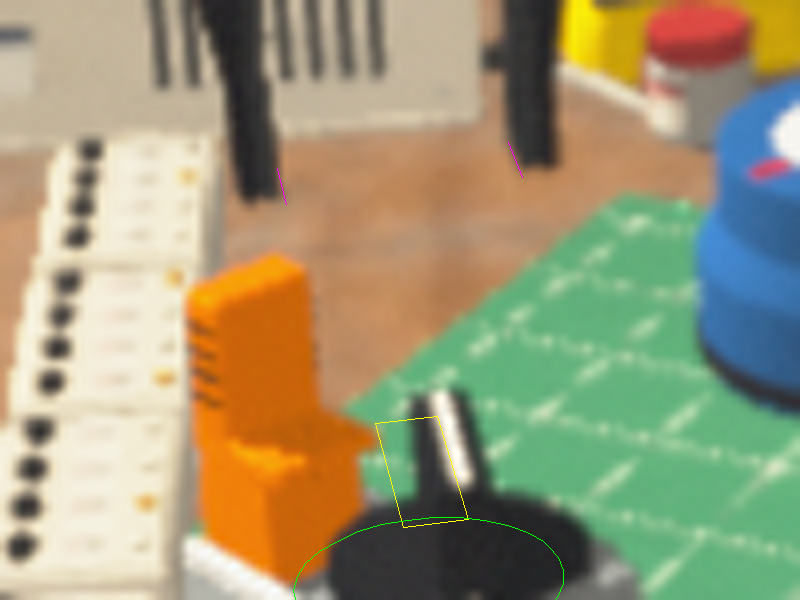

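```bash
python3 - <<'E'
from h import *
np.set_printoptions(precision=4,suppress=True)
S=sense();t=S["tcp_pos"];print(t)
c=capture("scene");p=proj(c,t-[0,0,.04]);o=np.array([int(v) for v in p-[50,42]])
for n,q,z in[("tab",(248,278),.076),("s1",(440,392),.062),("s2",(466,482),.062),("mid",(453,437),.062)]:
    px=np.array(q)/8-.5+o;print(n,px,atz(c,px,z),atz(c,px+[0,.5],z))
print(landmark_of("scene","mixer_lid")[:1],proj(c,[.431,-.1395,.01]))
c=capture("top");r=silhouettes("top","mixer_lid");print([(x["score"],x["point"],x["mask"].sum()) for x in r])
E
```

```text
[ 0.4196 -0.1447  0.1331]
tab [236.5  257.25] [ 0.4241 -0.0602  0.076 ] [ 0.4231 -0.0622  0.076 ]
s1 [260.5 271.5] [ 0.4429 -0.1146  0.062 ] [ 0.4419 -0.1164  0.062 ]
s2 [263.75 282.75] [ 0.425  -0.1557  0.062 ] [ 0.4241 -0.1573  0.062 ]
mid [262.125 277.125] [ 0.4338 -0.1356  0.062 ] [ 0.4328 -0.1373  0.062 ]
[{'point': [266.1, 298.4], 'score': 0.89}] [263.7182 303.8079]
[]
```

Request:
{"op": "step_arm", "data": {"linear": [[-9,-7,0],[0,0,25],[0,0,25],[0,0,25],[0,0,20],[0,0,0],[0,0,0],[0,0,0],[0,0,0],[0,0,0]], "delta_rot": [[0,0,0],[0,0,0],[0,0,0],[0,0,0],[0,0,0],[0,0,0],[0,0,0],[0,0,0],[0,0,0],[0,0,0]], "grip": [40,40,40,40,40,40,5,5,5,5]}}

```text
time_s: 8.48
tcp_pos: [0.4288, -0.1393, 0.0377]
ee_rot: [[-0.393, -0.92, 0.001], [-0.92, 0.393, -0.0], [-0.0, -0.001, -1.0]]
wrist_force: [0.5, -0.4, -0.8]
gripper_width: 0.159
gripper_force: 30.0
```

Request:
{"op": "step_arm", "data": {"linear": [[0,0,-15],[0,0,-25],[0,0,-35],[0,0,-35],[-28.8,-27.2,0],[-28.8,-27.2,0],[-28.8,-27.2,0],[-28.8,-27.2,0],[-28.8,-27.2,0],[0,0,20]], "delta_rot": [[0,0,0],[0,0,0],[0,0,0],[0,0,0],[0,0,0],[0,0,0],[0,0,0],[0,0,0],[0,0,0],[0,0,0]], "grip": [5,5,5,5,5,5,5,5,5,5]}}

```text
time_s: 9.72
tcp_pos: [0.6131, -0.0591, 0.1278]
ee_rot: [[-0.392, -0.92, 0.004], [-0.92, 0.392, 0.0], [-0.002, -0.003, -1.0]]
wrist_force: [-0.6, -1.0, -2.2]
gripper_width: 0.161
gripper_force: 30.0
```

Request:
{"op": "step_arm", "data": {"linear": [[0,0,15],[0,0,0],[0,0,0]], "delta_rot": [[0,0,0],[0,0,0],[0,0,0]], "grip": [5,5,5]}}

```text
time_s: 10.1
tcp_pos: [0.61, -0.0606, 0.1132]
ee_rot: [[-0.393, -0.919, 0.001], [-0.919, 0.393, -0.0], [-0.0, -0.001, -1.0]]
wrist_force: [0.6, -0.2, -0.4]
gripper_width: 0.16
gripper_force: 30.0
```

```bash
python3 - <<'E'
from h import *
np.set_printoptions(precision=4,suppress=True)
S=sense();t=S["tcp_pos"];R=S["ee_rot"]
print(t,R[:,:2].T,S["gripper_width"],S["wrist_force"],S["joints"])
c=capture("scene");p=proj(c,t-[0,0,.02])
x0,y0=(int(v) for v in p-[40,33]);k=10
im=cv2.resize(np.ascontiguousarray(c["img"][y0:y0+60,x0:x0+80,::-1]),(800,600),interpolation=cv2.INTER_CUBIC)
def L(P,col):cv2.polylines(im,[np.array([(proj(c,q)+.5-[x0,y0])*k for q in P]).astype(int)],True,col,1)
l=t-[0,0,.0277]
C=lambda r,z,o:[[o[0]+r*np.cos(q),o[1]+r*np.sin(q),z] for q in np.arange(0,6.28,.15)]
L(C(.03,l[2]+.018,l),(0,255,0));L(C(.018,l[2]+.003,l),(0,255,0));L(C(.046,.06,t),(0,255,255))
a=np.radians(-112.8)
for m in(a,a-.58):
  for s in(-1,1):L([[t[0]+s*r*np.cos(m),t[1]+s*r*np.sin(m),.06] for r in(.03,.046)],(255,0,255))
cv2.imwrite("pics/f.png",im)
E
```

```text
[ 0.61   -0.0606  0.1132] [[-0.3931 -0.9195 -0.0001]
 [-0.9195  0.3931 -0.0009]] 0.1596899935871584 [ 0.6011 -0.1916 -0.4154] [  9.4443  26.2696  -9.6708   0.0271 -54.015  -32.6077]
```

View pics/f.png

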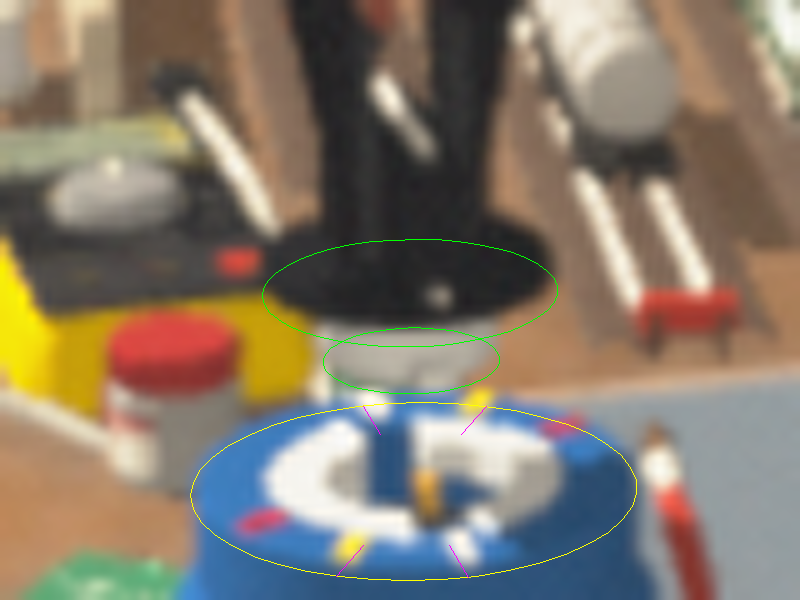

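Request:
{"op": "step_arm", "data": {"linear": [[0,0,12],[0,0,8],[0,0,6],[0,0,5],[0,0,0]], "delta_rot": [[0,0,0],[0,0,0],[0,0,0],[0,0,0],[0,0,0]], "grip": [5,5,5,5,5]}}

```text
time_s: 10.78
tcp_pos: [0.6098, -0.0604, 0.081]
ee_rot: [[-0.393, -0.92, -0.001], [-0.92, 0.393, -0.0], [0.0, 0.001, -1.0]]
wrist_force: [-0.1, 0.1, -1.5]
gripper_width: 0.161
gripper_force: 30.0
```

Request:
{"op": "step_arm", "data": {"linear": [[0,0,4],[0,0,4],[0,0,4],[0,0,2],[0,0,0],[0,0,0]], "delta_rot": [[0,0,0],[0,0,0],[0,0,0],[0,0,0],[0,0,0],[0,0,0]], "grip": [5,5,5,5,5,5]}}

```text
time_s: 11.52
tcp_pos: [0.61, -0.0604, 0.0697]
ee_rot: [[-0.392, -0.92, 0.001], [-0.92, 0.392, -0.0], [0.0, -0.001, -1.0]]
wrist_force: [-4.4, 1.3, 9.0]
gripper_width: 0.157
gripper_force: 30.0
```

Request:
{"op": "step_arm", "data": {"linear": [[0,0,0],[0,0,0],[0,0,0],[0,0,0],[0,0,0],[0,0,0],[0,0,0],[0,0,0]], "delta_rot": [[0,0,0.1],[0,0,0.1],[0,0,0.1],[0,0,0.1],[0,0,0.1],[0,0,0.08],[0,0,0],[0,0,0]], "grip": [5,5,5,5,5,5,5,5]}}

```text
time_s: 12.52
tcp_pos: [0.6119, -0.0616, 0.0698]
ee_rot: [[-0.832, -0.555, 0.004], [-0.555, 0.832, -0.002], [-0.003, -0.004, -1.0]]
wrist_force: [1.1, -3.8, 5.6]
gripper_width: 0.159
gripper_force: 30.0
```

```bash
python3 - <<'E'
from h import *
np.set_printoptions(precision=4,suppress=True)
S=sense();t=S["tcp_pos"];R=S["ee_rot"]
print(t,np.degrees(np.arctan2(R[1,0],R[0,0])),R[:,2],S["gripper_width"],S["wrist_force"],S["moment"],S["joints"])
c=capture("scene");p=proj(c,t)
x0,y0=(int(v) for v in p-[40,30]);k=10
im=cv2.resize(np.ascontiguousarray(c["img"][y0:y0+60,x0:x0+80,::-1]),(800,600),interpolation=cv2.INTER_CUBIC)
cv2.imwrite("pics/g.png",im)
E
```

```text
[ 0.6119 -0.0616  0.0698] -146.30105046054882 [ 0.0045 -0.0019 -1.    ] 0.15919027586244525 [ 1.0844 -3.8059  5.5816] [-1.0431 -0.2534  0.0802] [  9.3932  29.1312 -12.1405   0.1993 -48.4938 -65.8263]
```

View pics/g.png

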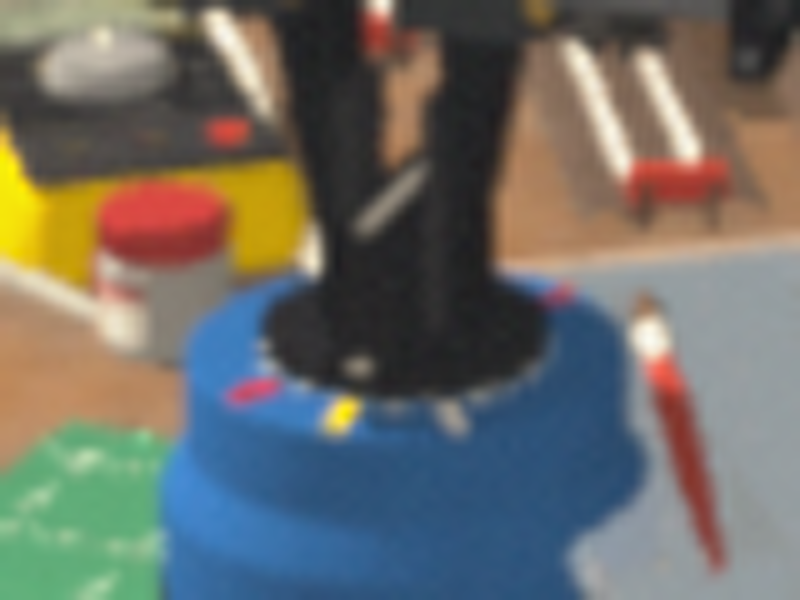

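```bash
python3 -c "
from station import *
print(finish_job())"
```

```text
the job is handed in; nothing more can be done
None
```

The job is handed in. The jaw was slid back about 20 mm, and the lid was seated in the socket and twisted to the yellow jog mark. It is still gripped there, with the wrist reading 0.08 N m from the spring; I don't have the judged result.

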